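# Roll two solder reels up the dispenser's gutters into their roller seats

## Task

Both solder reels, the red and the blue, stand at the low end of the reel dispenser's two sloped gutters. With your fingertips, push each one up its gutter until it drops between the two rollers at the end stop and stays there without rolling back. Push gently, don't lift, carry or flick them, and leave everything else on the bench alone.

Things in the scene. Friction and masses are not known exactly. Their poses are not given: they have to be found in the camera images.
- rack: Grey base of the bench reel dispenser, a level plate 262 x 112 x 4 mm screwed to the bench; it carries both gutters and never moves in a run. Origin at the centre of its underside, x along the gutters towards their high end (level), y to the left. The spacing of the gutters: centre lines 33 mm left and right of its x axis.
- gutters: Two sloped steel gutters side by side. Origin: floor level at the low end, inside face of the end lip, midway between them, 18 mm above the bench. x runs UP the floor (0.14 rad above level), y left, z square to the floor. Centre lines y = 33 mm (left), -33 mm (right); each 52 mm wide inside; side walls and 14 mm divider 14 mm high, lip 8 mm. Floor ends at x = 172 mm, then the rollers.
- stop (a point): Middle of the near face of the end stop, a black rubber-sleeved cross bar 12 mm thick at the high end, 236 mm up the gutters from the lip, 27 mm above the floor plane. Before it each gutter has two free-turning black rollers, 16 mm thick, axles 180 and 224 mm up from the lip and 7.5 mm below the floor plane; the dip between them holds a reel.
- reel_red: Smooth solder reel, red flanges 66 mm across, 46 mm wide (3 mm flanges, 40 mm between, wound solder 60 mm across), 0.25 to 0.46 kg. Stands like a wheel in either gutter, at first at the low end: centre 22 mm up from the lip, 33 mm above the floor, its back overhanging the lip by 11 mm. Runs back down if let go on the slope. Origin: its centre; y: its axle; x, z turn as it rolls.
- reel_blue: The same reel with blue flanges, standing in the other gutter.
- home_left (a point): Where a reel's centre lies when it sits home in the left gutter (y = 33 mm): resting on both rollers, 1.5 mm short of the end stop; 202 mm up the gutter from the lip and 27 mm above the floor plane, so 6 mm lower than a reel standing on the floor.
- home_right (a point): The same for the right gutter (y = -33 mm).
- spare_reel: Bystander: spare dark-grey reel lying flat (66 mm across, 46 mm high). Origin at the centre of its underside.
- glue: Bystander: white glue bottle with orange cap, 42 mm across, 95 mm high. Origin at the centre of its underside.
- screwdriver: Bystander: red-handled screwdriver lying down, 170 mm long along its x axis.
- pickup: Bystander: chrome guitar pickup, 84 x 38 x 18 mm. Origin at the centre of its underside.
- pliers: Bystander: red-handled pliers, about 145 mm long, 14 mm high. Origin at the centre of its underside.
- screw_jar: Bystander: amber screw jar, 54 mm across, 62 mm high. Origin at the centre of its underside.
- knob_tray: Bystander: wooden tray of knobs and tuners, 130 x 90 x 30 mm. Origin at the centre of its underside.

How it is judged:
By the outcome, as a careful person would: the job done as asked, in the order asked, and still so for the second after the job is handed in, with the robot touching nothing.
It also fails if it takes over 58 s, if anything falls off the work surface, if the arm or the gripper's body presses on something with over 40 N, if the wrist force passes 120 N, or if a joint passes its speed limit or range.

## Robot

A 7-joint arm with a two-finger parallel gripper is mounted at the origin on the work surface. World frame = base frame: x ahead of the robot, y to its left, z up, the work surface at z = 0. Lengths are in m, angles in rad, forces in N, time in s.
With the tool pointing down it reaches from about 0.35 to 0.9 m from the base axis. Payload 7.2 kg.
Tool frame: the origin (TCP) lies at the very end of the fingers, on their centre line; the grasp point (between the pads) lies 19 mm behind it (bot.hold_point_z is the distance from the TCP to the grasp point, in m); y points along the fingers, x is the direction in which the jaws open and shut, and the axes are right-handed (so a half turn about y gives the same grasp; the last joint's range is limited). The gripper opens to 88 mm and grips with 3 to 60 N. Pads are 20 mm wide; open, the fingers measure 115 mm over their backs; the gripper's body (75 mm by 178 mm) begins 61 mm behind the grasp point.
Start: joints at [-1.213, 0.411, -0.013, 1.596, 0.006, 1.134, -0.082], TCP at [0.258, 0.569, 0.223] pointing down, gripper open.
Joint ranges: [-2.95, 2.95], [-0.29, 1.99], [-1.47, 1.44], [0.14, 2.54], [-1.03, 4.17], [0.13, 1.85], [-2.86, 2.86]. Speed limits (rad/s): [2.39, 2.39, 3.01, 3.01, 3.14, 3.14, 3.14].

## Interface

Orientations are given as a unit quaternion [w, x, y, z].
In Python, from rig import get_obs, optics, bot gives the robot as it stands. The module is installed in compiled form; this text tells all that it offers.
- The arm moves only by the tool step_arm, never from a script. Its argument "commands" is text: rows parted by semicolons, each of 6 numbers parted by spaces: the shift along the tool's x, y, z in m, then the turn, a rotation vector about the tool's x, y, z in units of 5 degrees (1.0 is 5 degrees). In form: x y z rx ry rz; .... A call has exactly 8 rows; each row is the pose to reach, as a shift and turn from the pose commanded when the call began, along the tool's axes at that moment; what a row does not reach only later rows make up. A row lasts 1/10 s, in which the tool goes at most 50 mm and 8.59 degrees, less where a joint would pass 70% of its speed; a pose out of reach is approached as far as the arm can. A call with a gripper value outside its range is refused whole. "fingers" is the opening, from 0 (shut) to 1 (fully open), set as the call begins (left out, the last holds). The fingers move at their own pace and stop on an object; "force" is the grip in N (left out, the last holds). Time passes only in rows, so rows that repeat a pose let the fingers close, or fill a call up. It gives the time, the measured TCP pose, the force and the opening at its end, in the units of the state.
- get_obs(): the state, without advancing time (a new reading comes with each control period).
- optics.capture(name): name is "scene" or "side" or "wrist"; returns a dict with "frame" (480x640x3 uint8, red, green, blue), "camera_matrix" (3x3 intrinsics, pixels), "dist_coeffs" ([k1, k2, p1, p2, k3] as OpenCV has them; the pictures are not rectified), "cam_to_world" (4x4, takes a point from camera to world coordinates). Camera axes: x right, y down, z forward; pixel columns grow to the right and rows downward; lengths in m; the calibration is good to about 2 mm. A picture is of the moment at which its call begins. There is no depth.
- bot.finish_job(): hands the job in, once; it reports no verdict.
Trained networks look in the newest picture that a camera, given by its name, has taken for a name from the list of things; names that differ only in an ending like _2 or _b are one class to them, and where a whole thing is asked for, a point or a joint stands for the part that bears it (a point fixed in the world has none). Each returns a list of dicts, best first, with "p" (0 to 1); they miss things now and then, are a little off and sometimes report something else, mostly with a low value. They report only what shows in the picture. A call takes as long as a camera call.
- optics.find_in(camera, target): "position" ([x, y, z] in m, in world coordinates, good to about 4 mm: the middle of the surface that is visible of it).
- optics.cut_out(camera, target): "region" (480x640 bool, what is visible of it).
The state is a dict: "clock": time; "q": joint angles; "joint_vel": joint speeds; "joint_torque": joint torques, N m; "tool_pos": TCP position; "tool_rot": TCP orientation; "wrist_force": force on the tool from outside, world axes, zero at the start; "ft_torque": the same for the moment, N m; "finger_gap": finger opening in m.
Only numpy, scipy, OpenCV 4.12 (cv2) and the standard library are available. Lean on these libraries where they do the work, as an engineer would, in place of code of your own. Each camera call takes 0.05 s, during which the arm holds its last target.

## Working session

There is one attempt and no reset: what is moved stays moved. The work goes in short steps, Python scripts to look and compute and a tool call to move; the robot and the scene stay as the last step left them, time stands still between calls to the robot, and variables do not carry over. Pictures are saved under pics/ and viewed, and the job is handed in when it is done.

Besides the shell and the picture viewer there is one more tool, called after "Call:" in YAML: its name, and indented under it one key for each argument. step_arm: Moves the arm, as the interface text tells. Its arguments: {"type":"object","properties":{"commands":{"type":"string"},"fingers":{"type":"number"},"force":{"type":"number"}},"required":["commands"]}

```bash
mkdir -p pics; ls; python3 - <<'E'
from rig import get_obs, optics, bot
import cv2
o=get_obs()
for k in o: print(k,o[k])
print(bot.hold_point_z)
for c in ["scene","side","wrist"]:
    r=optics.capture(c); cv2.imwrite(f"pics/{c}0.png",r["frame"][:,:,::-1])
    print(c,r["cam_to_world"],r["camera_matrix"],r["dist_coeffs"])
    for t in ["rack","gutters","stop","reel_red","reel_blue","spare_reel","glue","screwdriver","pickup","pliers","screw_jar","knob_tray"]:
        f=optics.find_in(c,t); print(t,[(x["p"],x["position"]) for x in f[:2]])
E
```

```text
pics
clock 0.0
q [-1.21319576  0.41187912 -0.01271456  1.59703824  0.00558849  1.13431103
 -0.08217079]
joint_vel [ 0.00029074  0.00049136  0.00179667 -0.00020851  0.00073148  0.00095456
  0.00023458]
joint_torque [ 1.19464701e-03 -5.87931848e+01  6.42019417e-01 -2.91084749e+01
 -5.37860685e-02  1.79958745e-02  1.17851578e-04]
tool_pos [0.25797979 0.56871296 0.22182439]
tool_rot [-0.59401261  0.59468516  0.38262342 -0.38353344]
wrist_force [ 0.01276779 -0.18866162  0.23182346]
ft_torque [-0.05474513  0.003702   -0.01185958]
finger_gap 0.08823942464903212
0.0187
scene [[-0.01237603  0.76125944 -0.64832931  1.11230088]
 [ 0.9998744   0.00300209 -0.0155617   0.1311534 ]
 [-0.00990015 -0.64844047 -0.76120099  0.65833646]
 [ 0.          0.          0.          1.        ]] [[455.47027068   0.         325.0542333 ]
 [  0.         455.47027068 244.4570001 ]
 [  0.           0.           1.        ]] [-0.06751571  0.          0.          0.          0.        ]
rack [(0.72, [0.6268, 0.0214, 0.0386])]
gutters [(0.58, [0.6097, 0.0258, 0.0372]), (0.19, [0.5567, 0.1964, 0.014])]
stop [(0.95, [0.
[... 1404 characters left out ...]
5]), (0.28, [0.5961, 0.0123, 0.0397])]
pliers [(0.91, [0.5441, 0.1942, 0.0043])]
screw_jar [(0.59, [0.6741, -0.1173, 0.0547])]
knob_tray [(0.6, [0.6351, 0.2847, 0.0155])]
wrist [[ 0.4139606   0.88104402  0.2289062   0.19640473]
 [ 0.91029422 -0.4009414  -0.10300692  0.59817129]
 [ 0.00102435  0.2510128  -0.96798323  0.38446383]
 [ 0.          0.          0.          1.        ]] [[422.69191081   0.         316.98497359]
 [  0.         422.69191081 242.15867204]
 [  0.           0.           1.        ]] [0.02906126 0.         0.         0.         0.        ]
rack []
gutters []
stop []
reel_red []
reel_blue []
spare_reel []
glue []
screwdriver []
pickup []
pliers []
screw_jar []
knob_tray []
```

View pics/scene0.png

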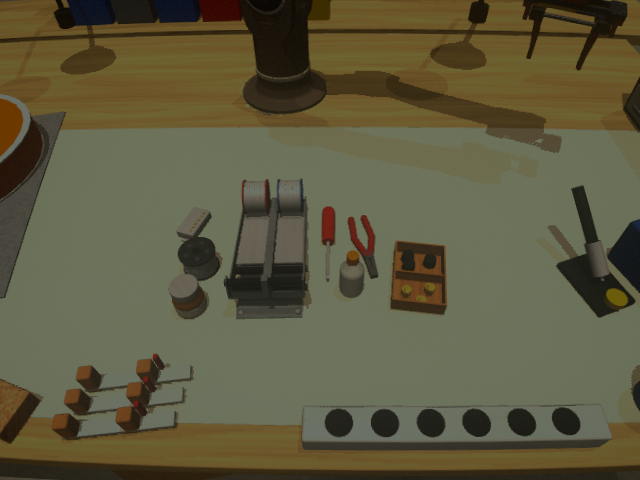

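View pics/side0.png

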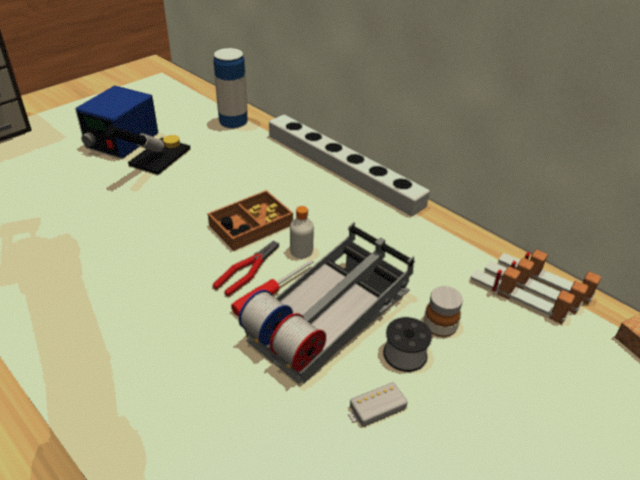

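```bash
python3 - <<'E'
import cv2
a=cv2.imread("pics/scene0.png")[165:330,215:325]; cv2.imwrite("pics/sc_crop.png",cv2.resize(a,None,fx=3.6,fy=3.6,interpolation=cv2.INTER_CUBIC))
a=cv2.imread("pics/side0.png")[215:390,225:425]; cv2.imwrite("pics/si_crop.png",cv2.resize(a,None,fx=3.4,fy=3.4,interpolation=cv2.INTER_CUBIC))
E
```

```text
(no output)
```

View pics/sc_crop.png

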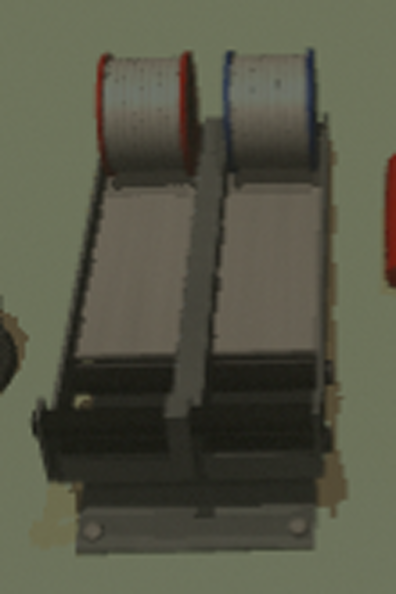

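View pics/si_crop.png

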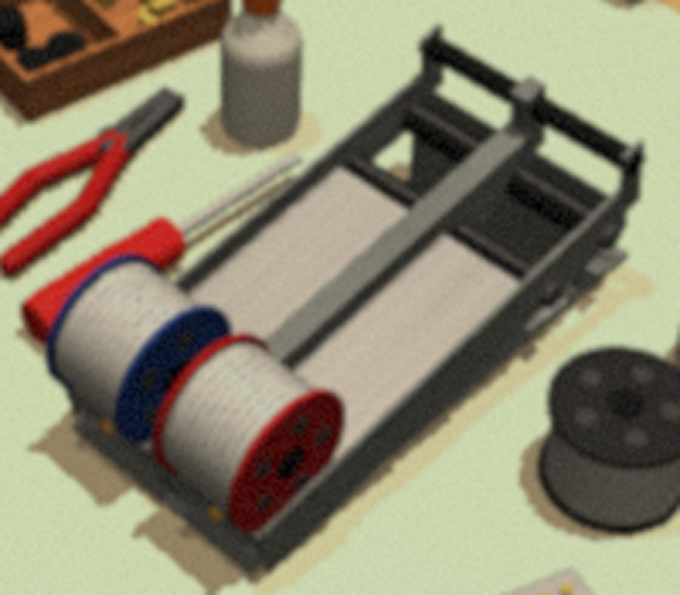

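```bash
cat > h.py <<'E'
import numpy as np, cv2
def proj(r,P):
    T=np.linalg.inv(r["cam_to_world"]); rv,_=cv2.Rodrigues(T[:3,:3])
    return cv2.projectPoints(np.asarray(P,float).reshape(-1,1,3),rv,T[:3,3],r["camera_matrix"],np.asarray(r["dist_coeffs"]))[0][:,0]
def frame(gx,gy,psi):
    c,s=np.cos(psi),np.sin(psi); cp,sp=np.cos(.14),np.sin(.14)
    R=np.array([[c,-s,0],[s,c,0],[0,0,1]])@np.array([[cp,0,-sp],[0,1,0],[sp,0,cp]])
    return R,np.array([gx,gy,.018])
def g2w(p,P): 
    R,o=frame(*p); return np.atleast_2d(P)@R.T+o
t=np.linspace(0,2*np.pi,73)
def reelpts(x,y,z,r=.033):
    return np.vstack([np.c_[x+r*np.cos(t),np.full(73,y+s*.023),z+r*np.sin(t)] for s in(-1,1)])
E
python3 - <<'E'
from rig import optics
from h import *
import pickle
from scipy.optimize import least_squares
C={};M={}
for c in ["scene","side"]:
    C[c]=optics.capture(c)
    for n in ["reel_red","reel_blue"]:
        f=optics.cut_out(c,n); M[c,n]=f[0]["region"]; print(c,n,f[0]["p"],M[c,n].sum())
pickle.dump((C,M),open("m.pkl","wb"))
pts={"scene":[((.172,.007,0),(213/3.6+215,355/3.6+165)),((.172,-.059,0),(77/3.6+215,357/3.6+165))],
"side":[((.172,.059,0),(345/3.4+225,167/3.4+215)),((.172,-.007,0),(445/3.4+225,235/3.4+215))]}
dirs={"scene":[(-1,0),(1,0),(0,-1)],"side":[(-1,0),(0,-1)]}
def res(p,full=False):
    out=[];lab=[]
    for c in C:
        for P,uv in pts[c]:
            d=proj(C[c],g2w(p,P))[0]-uv; out+=list(d); lab+=[(c,P)]*2
        for n,y in (("reel_red",-.033),("reel_blue",.033)):
            q=proj(C[c],g2w(p,reelpts(.022,y,.033)))
            v,u=np.nonzero(M[c,n])
            m=np.c_[u,v]
            for d in dirs[c]:
                d=np.array(d); out.append((q@d).max()-(m@d).max()-.5*0); lab.append((c,n,tuple(d)))
    return (out,lab) if full else np.array(out)
s=least_squares(res,[.45,.0,0],loss="soft_l1")
print(s.x)
o,l=res(s.x,True)
for a,b in zip(o,l): print(round(a,2),b)
for c in C:
    im=C[c]["frame"][:,:,::-1].copy()
    for y in(-.033,.033):
        for x,z in((.022,.033),(.202,.027)):
            q=proj(C[c],g2w(s.x,reelpts(x,y,z)))
            for k in q: cv2.circle(im,tuple(int(round(v)) for v in k),0,(0,255,0),-1)
    for a,b in [((0,.059,0),(.172,.059,0)),((0,-.059,0),(.172,-.059,0)),((0,.007,0),(.172,.007,0)),((0,-.007,.0),(.172,-.007,0)),((.236,-.06,.027),(.236,.06,.027))]:
        q=proj(C[c],g2w(s.x,[a,b])).round().astype(int); cv2.line(im,tuple(map(int,q[0])),tuple(map(int,q[1])),(255,0,255),1)
    im=im[165:330,215:325] if c=="scene" else im[215:390,225:425]
    C[c]["im"]=cv2.resize(im,None,fx=3.4,fy=3.4,interpolation=cv2.INTER_NEAREST)
a,b=C["scene"]["im"],C["side"]["im"]
H=max(a.shape[0],b.shape[0]); cv2.imwrite("pics/ov.png",cv2.resize(np.hstack([cv2.copyMakeBorder(i,0,H-i.shape[0],0,0,0) for i in(a,b)]),None,fx=.75,fy=.75))
E
```

```text
scene reel_red 0.92 899
scene reel_blue 0.92 842
side reel_red 0.68 2053
side reel_blue 0.83 1724
[0.45864728 0.01704145 0.02766958]
-1.5 ('scene', (0.172, 0.007, 0))
-1.05 ('scene', (0.172, 0.007, 0))
-1.87 ('scene', (0.172, -0.059, 0))
-0.94 ('scene', (0.172, -0.059, 0))
0.95 ('scene', 'reel_red', (np.int64(-1), np.int64(0)))
-0.95 ('scene', 'reel_red', (np.int64(1), np.int64(0)))
-0.02 ('scene', 'reel_red', (np.int64(0), np.int64(-1)))
0.42 ('scene', 'reel_blue', (np.int64(-1), np.int64(0)))
0.13 ('scene', 'reel_blue', (np.int64(1), np.int64(0)))
0.65 ('scene', 'reel_blue', (np.int64(0), np.int64(-1)))
-1.31 ('side', (0.172, 0.059, 0))
-2.52 ('side', (0.172, 0.059, 0))
-0.1 ('side', (0.172, -0.007, 0))
-2.59 ('side', (0.172, -0.007, 0))
0.08 ('side', 'reel_red', (np.int64(-1), np.int64(0)))
4.42 ('side', 'reel_red', (np.int64(0), np.int64(-1)))
0.32 ('side', 'reel_blue', (np.int64(-1), np.int64(0)))
3.85 ('side', 'reel_blue', (np.int64(0), np.int64(-1)))
```

View pics/ov.png

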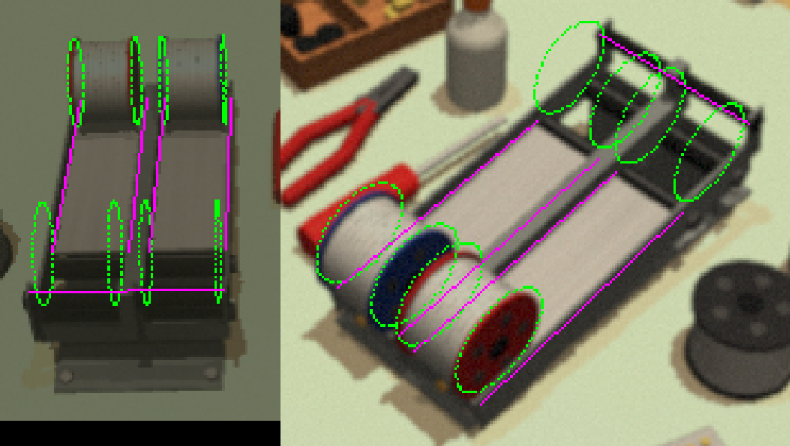

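```bash
python3 - <<'E'
from h import *
import pickle
from scipy.optimize import least_squares
from scipy.spatial.transform import Rotation as Ro
q=[-0.59401261,0.59468516,0.38262342,-0.38353344]
print(Ro.from_quat([q[1],q[2],q[3],q[0]]).as_matrix().round(3))
C,M=pickle.load(open("m.pkl","rb"))
pts={"scene":[((.172,.007,0),(213/3.6+215,355/3.6+165)),((.172,-.059,0),(77/3.6+215,357/3.6+165))],
"side":[((.172,.059,0),(345/3.4+225,167/3.4+215)),((.172,-.007,0),(445/3.4+225,235/3.4+215))]}
dirs={"scene":[(-1,0),(1,0),(0,-1)],"side":[(-1,0),(0,-1)]}
def res(z):
    p=z[:3];out=[]
    for i,c in enumerate(C):
        sh=z[3+2*i:5+2*i]
        for P,uv in pts[c]: out+=list(proj(C[c],g2w(p,P))[0]+sh-uv)
        for n,y in (("reel_red",-.033),("reel_blue",.033)):
            q=proj(C[c],g2w(p,reelpts(.022,y,.033)))+sh
            v,u=np.nonzero(M[c,n]); m=np.c_[u,v]
            for d in dirs[c]:
                d=np.array(d); out.append((q@d).max()-(m@d).max())
    return np.r_[out,z[3:]/2]
s=least_squares(res,np.r_[.45,0,0,0,0,0,0]); print(s.x.round(4),s.fun.round(1))
for y in(-.033,.033): print(g2w(s.x[:3],[[.022,y,.033],[.202,y,.027],[-.02,y,.015],[.165,y,.015]]).round(4))
E
```

```text
[[ 0.413 -0.001 -0.911]
 [ 0.911 -0.001  0.413]
 [-0.002 -1.    -0.   ]]
[0.456  0.0147 0.0347 1.7145 1.6077 0.9389 1.7682] [-0.3 -0.7 -0.6 -0.4  0.2 -0.3 -0.7 -0.3  0.7  0.1 -1.2  0.5  0.3  0.4
 -0.6  0.9 -0.1  0.3  0.9  0.8  0.5  0.9]
[[ 0.4743 -0.0177  0.0537]
 [ 0.6533 -0.0115  0.0729]
 [ 0.4353 -0.0191  0.0301]
 [ 0.6184 -0.0127  0.0559]]
[[0.472  0.0483 0.0537]
 [0.651  0.0545 0.0729]
 [0.433  0.0469 0.0301]
 [0.6161 0.0533 0.0559]]
```

Call:
step_arm:
  commands: "-0.029 0 -0.026 0 -0.4 0; -0.058 0 -0.052 0 -0.8 0; -0.087 0 -0.078 0 -1.2 0; -0.116 0 -0.104 0 -1.6 0; -0.145 0 -0.130 0 -2.0 0; -0.174 0 -0.156 0 -2.4 0; -0.203 0 -0.182 0 -2.8 0; -0.232 0 -0.207 0 -3.1 0"
  fingers: 0
  force: 20

```text
clock: 3.05
tool_pos: [0.3513, 0.2708, 0.2229]
tool_rot: [0.537, -0.537, -0.46, 0.46]
wrist_force: [0.1, 0.4, 0.0]
finger_gap: 0.0273
```

```bash
cat > d.py <<'E'
import sys,numpy as np
from rig import get_obs
from scipy.spatial.transform import Rotation as Ro
def delta(target,yaw):
    o=get_obs(); q=np.array(o["tool_rot"]); R=Ro.from_quat(q[[1,2,3,0]]).as_matrix()
    x=np.array([-np.sin(yaw),np.cos(yaw),0]); y=np.array([0,0,-1.]); z=np.cross(x,y)
    Rt=np.c_[x,y,z]
    print("pos",np.round(o["tool_pos"],4),"F",np.round(o["wrist_force"],2),"shift",(R.T@(np.array(target)-o["tool_pos"])).round(4),"turn",(Ro.from_matrix(R.T@Rt).as_rotvec()/np.radians(5)).round(3),"gap",o["finger_gap"],o["clock"])
if __name__=="__main__": 
    a=list(map(float,sys.argv[1:])); delta(a[:3],a[3])
E
python3 d.py .40 .047 .20 .035
```

```text
pos [0.3513 0.2708 0.2229] F [0.14 0.45 0.03] shift [-0.2137  0.0228 -0.0825] turn [ 0.006 -2.166  0.007] gap 0.027304678630878376 3.05
```

Call:
step_arm:
  commands: "-0.036 0.004 -0.014 0 -0.4 0; -0.072 0.008 -0.028 0 -0.8 0; -0.108 0.012 -0.042 0 -1.2 0; -0.144 0.016 -0.056 0 -1.6 0; -0.180 0.020 -0.070 0 -2.0 0; -0.214 0.023 -0.083 0 -2.17 0; -0.214 0.023 -0.083 0 -2.17 0; -0.214 0.023 -0.083 0 -2.17 0"

```text
clock: 3.85
tool_pos: [0.3999, 0.0478, 0.1998]
tool_rot: [-0.492, 0.492, 0.508, -0.508]
wrist_force: [-0.6, 0.3, 0.7]
finger_gap: 0.0005
```

```bash
python3 d.py .40 .047 .03 .035; python3 - <<'E'
from rig import optics
import cv2,pickle
from h import *
r=optics.capture("wrist"); pickle.dump(r,open("w.pkl","wb"))
im=r["frame"][:,:,::-1].copy(); p=[.456,.0147,.0347]
for y in(-.033,.033):
    for k in proj(r,g2w(p,reelpts(.022,y,.033))):
        if abs(k).max()<2000: cv2.circle(im,tuple(int(round(v)) for v in k),0,(0,255,0),-1)
for a,b in [((0,.059,0),(.172,.059,0)),((0,-.059,0),(.172,-.059,0)),((0,.007,.014),(.172,.007,.014)),((0,-.007,.014),(.172,-.007,.014)),((.236,-.06,.027),(.236,.06,.027)),((.172,-.06,0),(.172,.06,0))]:
    q=proj(r,g2w(p,[a,b])).round().astype(int); cv2.line(im,tuple(map(int,q[0])),tuple(map(int,q[1])),(255,0,255),1)
cv2.imwrite("pics/w1.png",im)
E
```

```text
pos [0.3999 0.0478 0.1998] F [-0.61  0.27  0.74] shift [-9.000e-04  1.698e-01 -1.000e-04] turn [ 0.003 -0.036  0.005] gap 0.0005288726657862281 3.85
```

View pics/w1.png

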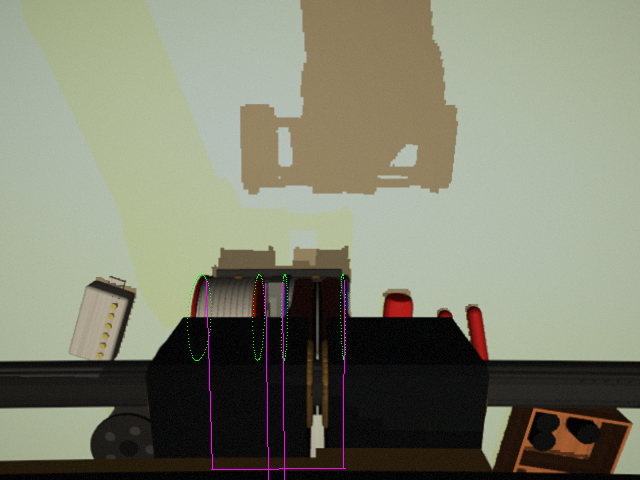

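Call:
step_arm:
  commands: "0 0.03 0 0 0 0; 0 0.06 0 0 0 0; 0 0.09 0 0 0 0; -0.001 0.12 0 0 0 0; -0.001 0.145 0 0 0 0; -0.001 0.158 0 0 0 0; -0.001 0.163 -0.005 0 0 0; -0.001 0.163 -0.010 0 0 0"

```text
clock: 4.7
tool_pos: [0.41, 0.0485, 0.0364]
tool_rot: [0.491, -0.491, -0.509, 0.509]
wrist_force: [0.0, -1.0, -0.0]
finger_gap: 0.0004
```

```bash
python3 d.py .44 .047 .037 .035; python3 - <<'E'
from rig import optics
import cv2
r=optics.capture("side"); cv2.imwrite("pics/s1.png",cv2.resize(r["frame"][190:400,190:440,::-1],None,fx=3,fy=2.8))
E
```

```text
pos [0.41   0.0485 0.0364] F [ 0.05 -1.03 -0.03] shift [-0.0025 -0.0007 -0.0299] turn [-0.01   0.008  0.001] gap 0.00043728217306549953 4.7
```

View pics/s1.png

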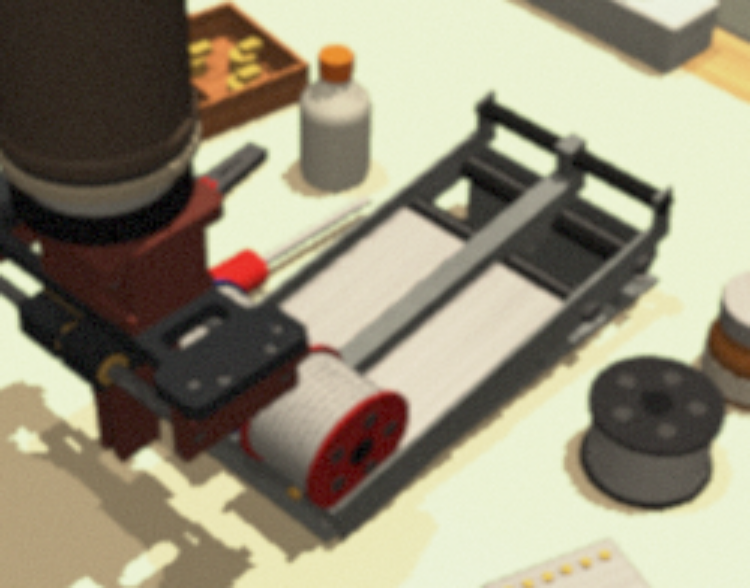

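Call:
step_arm:
  commands: "-0.001 0 -0.005 0 0 0; -0.002 0 -0.010 0 0 0; -0.002 0 -0.014 0 0 0; -0.002 0 -0.017 0 0 0; -0.002 0 -0.020 0 0 0; -0.002 0 -0.023 0 0 0; -0.002 -0.001 -0.026 0 0 0; -0.002 -0.001 -0.029 0 0 0"

```text
clock: 5.55
tool_pos: [0.4386, 0.0465, 0.0376]
tool_rot: [0.492, -0.491, -0.508, 0.509]
wrist_force: [-1.8, 0.5, 0.3]
finger_gap: 0.0003
```

```bash
python3 d.py .44 .047 .037 .035; python3 - <<'E'
from rig import optics
import cv2
r=optics.capture("side"); cv2.imwrite("pics/s2.png",cv2.resize(r["frame"][190:400,190:440,::-1],None,fx=3,fy=2.8))
r=optics.capture("scene"); cv2.imwrite("pics/c2.png",cv2.resize(r["frame"][130:330,200:380,::-1],None,fx=3,fy=3))
E
```

```text
pos [0.4386 0.0465 0.0376] F [-1.75  0.54  0.26] shift [ 0.0005  0.0006 -0.0014] turn [-0.01 -0.01  0.  ] gap 0.000295436375792902 5.55
```

View pics/c2.png

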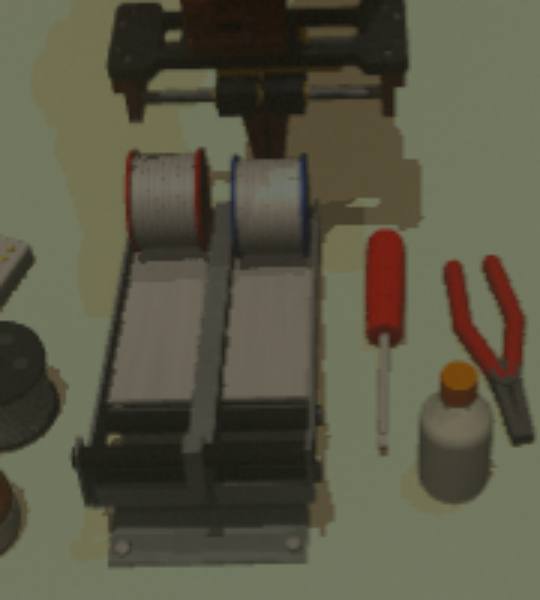

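Call:
step_arm:
  commands: "0 -0.0005 -0.003 0 0 0; 0 -0.001 -0.007 0 0 0; 0 -0.0015 -0.011 0 0 0; 0 -0.002 -0.015 0 0 0; 0 -0.0026 -0.019 0 0 0; 0 -0.0032 -0.023 0 0 0; 0 -0.0038 -0.027 0 0 0; 0 -0.0044 -0.031 0 0 0"

```text
clock: 6.45
tool_pos: [0.4702, 0.0475, 0.0421]
tool_rot: [-0.491, 0.491, 0.508, -0.508]
wrist_force: [-2.4, -0.3, 1.8]
finger_gap: 0.0006
```

Call:
step_arm:
  commands: "0 -0.0006 -0.004 0 0 0; 0 -0.0011 -0.008 0 0 0; 0 -0.0017 -0.012 0 0 0; 0 -0.0022 -0.016 0 0 0; 0 -0.0028 -0.020 0 0 0; 0 -0.0034 -0.024 0 0 0; 0 -0.0039 -0.028 0 0 0; 0 -0.0045 -0.032 0 0 0"

```text
clock: 7.25
tool_pos: [0.5021, 0.0486, 0.0466]
tool_rot: [0.491, -0.491, -0.508, 0.508]
wrist_force: [-3.0, -0.0, 1.9]
finger_gap: 0.0003
```

```bash
python3 d.py .60 .0524 .06 .035; python3 - <<'E'
from rig import optics
import cv2
r=optics.capture("scene"); cv2.imwrite("pics/c3.png",cv2.resize(r["frame"][130:330,200:380,::-1],None,fx=3,fy=3))
E
```

```text
pos [0.5021 0.0486 0.0466] F [-3.   -0.03  1.92] shift [ 0.0004 -0.0134 -0.0979] turn [-0.   -0.01  0.  ] gap 0.00027026756829448485 7.25
```

View pics/c3.png

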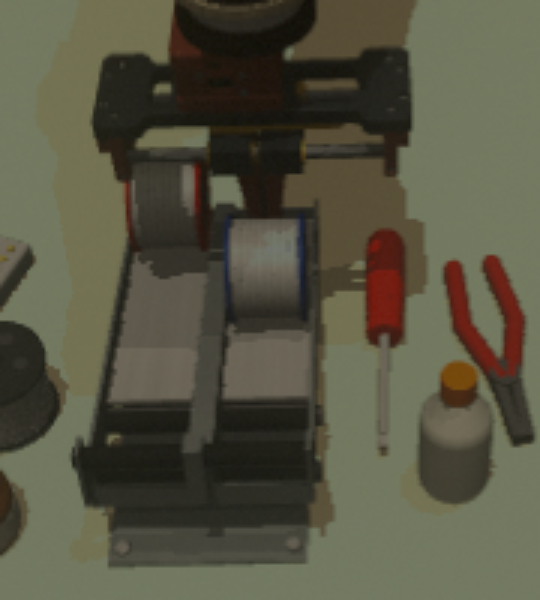

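Call:
step_arm:
  commands: "0 -0.0006 -0.004 0 0 0; 0 -0.0011 -0.008 0 0 0; 0 -0.0017 -0.012 0 0 0; 0 -0.0022 -0.016 0 0 0; 0 -0.0028 -0.020 0 0 0; 0 -0.0034 -0.024 0 0 0; 0 -0.0039 -0.028 0 0 0; 0 -0.0045 -0.032 0 0 0"

```text
clock: 8.1
tool_pos: [0.5341, 0.0497, 0.0511]
tool_rot: [0.491, -0.491, -0.508, 0.508]
wrist_force: [-3.6, 0.4, 1.7]
finger_gap: 0.0005
```

Call:
step_arm:
  commands: "0 -0.0006 -0.004 0 0 0; 0 -0.0011 -0.008 0 0 0; 0 -0.0017 -0.012 0 0 0; 0 -0.0022 -0.016 0 0 0; 0 -0.0028 -0.020 0 0 0; 0 -0.0034 -0.024 0 0 0; 0 -0.0039 -0.028 0 0 0; 0 -0.0045 -0.032 0 0 0"

```text
clock: 8.9
tool_pos: [0.5661, 0.0508, 0.0556]
tool_rot: [-0.491, 0.491, 0.508, -0.508]
wrist_force: [-1.9, 0.9, 1.5]
finger_gap: 0.0006
```

```bash
python3 d.py .60 .0524 .06 .035; python3 - <<'E'
from rig import optics
import cv2
r=optics.capture("scene"); cv2.imwrite("pics/c4.png",cv2.resize(r["frame"][130:330,200:380,::-1],None,fx=3,fy=3))
E
```

```text
pos [0.5661 0.0508 0.0556] F [-1.87  0.85  1.5 ] shift [ 0.0004 -0.0044 -0.0339] turn [-0.   -0.01  0.  ] gap 0.0006131598876490682 8.9
```

View pics/c4.png

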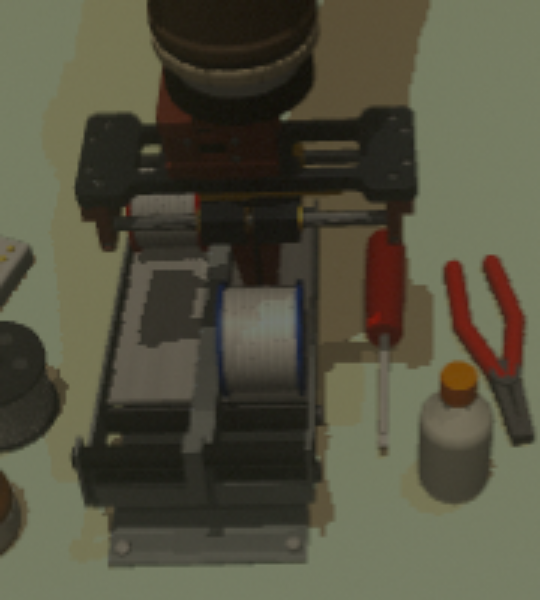

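Call:
step_arm:
  commands: "0 -0.0004 -0.003 0 0 0; 0 -0.0008 -0.006 0 0 0; 0 -0.0013 -0.009 0 0 0; 0 -0.0017 -0.012 0 0 0; 0 -0.0021 -0.015 0 0 0; 0 -0.0025 -0.018 0 0 0; 0 -0.003 -0.021 0 0 0; 0 -0.0034 -0.024 0 0 0"

```text
clock: 9.75
tool_pos: [0.5903, 0.0517, 0.059]
tool_rot: [-0.491, 0.492, 0.509, -0.508]
wrist_force: [-2.2, -0.1, 0.8]
finger_gap: 0.0004
```

Call:
step_arm:
  commands: "0 0 -0.0015 0 0 0; 0 0 -0.003 0 0 0; 0 0 -0.0045 0 0 0; 0 0 -0.006 0 0 0; 0 0 -0.0075 0 0 0; 0 0 -0.009 0 0 0; 0 0 -0.0105 0 0 0; 0 0 -0.012 0 0 0"

```text
clock: 10.55
tool_pos: [0.6019, 0.052, 0.059]
tool_rot: [-0.491, 0.491, 0.508, -0.508]
wrist_force: [0.7, 0.1, -0.3]
finger_gap: 0.0001
```

```bash
python3 d.py .60 .0524 .06 .035; python3 - <<'E'
from rig import optics
import cv2
r=optics.capture("scene"); cv2.imwrite("pics/c5.png",cv2.resize(r["frame"][130:330,200:380,::-1],None,fx=3,fy=3))
E
```

```text
pos [0.6019 0.052  0.059 ] F [ 0.66  0.08 -0.34] shift [ 0.0005 -0.001   0.0019] turn [ 0.001 -0.01   0.   ] gap 0.0001498248054502356 10.55
```

View pics/c5.png

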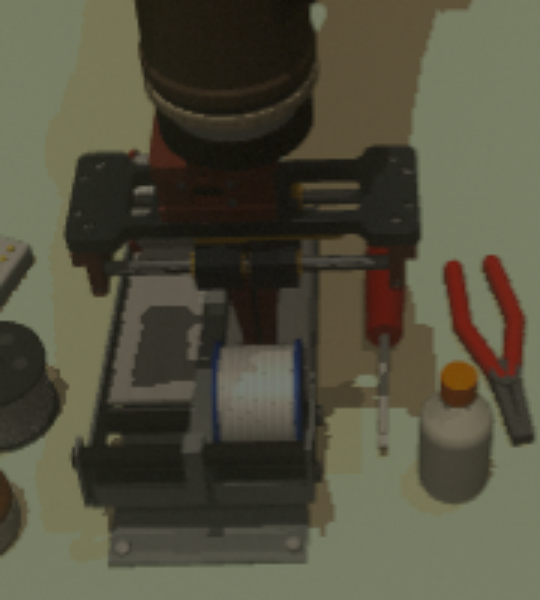

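```bash
cat > chk.py <<'E'
from rig import optics
from h import *
import sys
n,y,tag=sys.argv[1],float(sys.argv[2]),sys.argv[3]
p=[.456,.0147,.0347]; SH={"scene":(1.71,1.61),"side":(.94,1.77)}
for c in ["scene","side"]:
    r=optics.capture(c); f=optics.cut_out(c,n)
    q=proj(r,g2w(p,reelpts(.202,y,.027)))+SH[c]
    if f:
        v,u=np.nonzero(f[0]["region"]); print(c,f[0]["p"],"seen",u.min(),u.max(),v.min(),v.max(),end=" ")
    for x,z in((.202,.027),(.192,.032)):
        qq=proj(r,g2w(p,reelpts(x,y,z)))+SH[c]; print(x,qq.min(0).round(1),qq.max(0).round(1),end=" ")
    print()
    im=r["frame"][:,:,::-1].copy()
    for k in q: cv2.circle(im,tuple(int(round(t)) for t in k),0,(0,255,0),-1)
    im=im[160:330,200:390] if c=="scene" else im[200:380,230:430]
    cv2.imwrite(f"pics/{tag}_{c}.png",cv2.resize(im,(700,590),interpolation=cv2.INTER_NEAREST))
E
python3 chk.py reel_blue .033 b1
```

```text
scene 0.78 seen 271 301 244 277 0.202 [270.6 242.8] [302.1 283.8] 0.192 [270.7 236.5] [302.1 277.3] 
side 0.71 seen 338 355 241 273 0.202 [324.3 225.3] [373.2 275.3] 0.192 [319.8 226.5] [369.2 276.9]
```

View pics/b1_side.png

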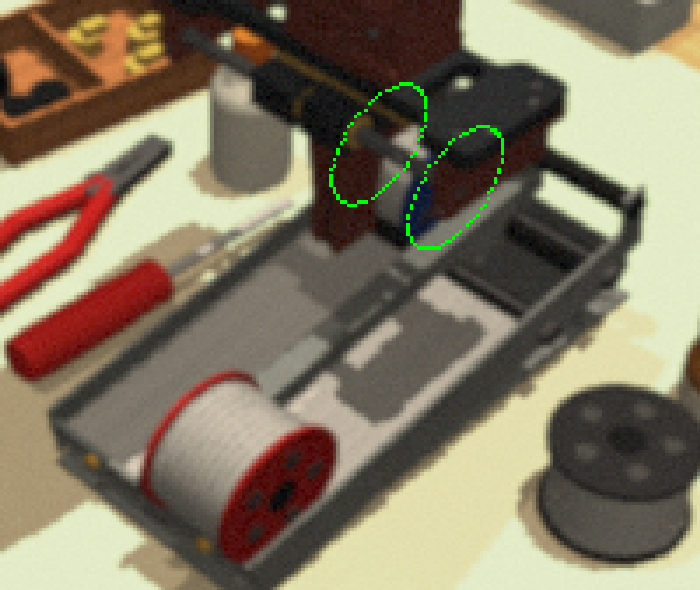

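View pics/b1_scene.png

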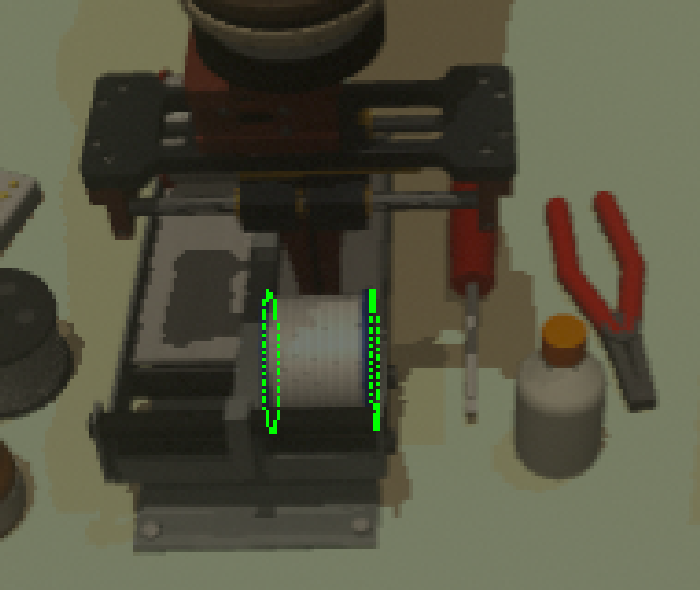

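Call:
step_arm:
  commands: "0 0 0.008 0 0 0; 0 -0.005 0.020 0 0 0; 0 -0.035 0.030 0 0 0; 0 -0.07 0.045 0 0 0; -0.010 -0.09 0.080 0 0 0; -0.030 -0.09 0.120 0 0 0; -0.050 -0.09 0.160 0 0 0; -0.063 -0.09 0.190 0 0 0"

```text
clock: 11.6
tool_pos: [0.4105, -0.0185, 0.149]
tool_rot: [-0.492, 0.491, 0.508, -0.508]
wrist_force: [0.0, -0.7, 0.1]
finger_gap: 0.0004
```

```bash
python3 d.py .412 -.0200 .037 .035; python3 chk.py reel_blue .033 b2
```

```text
pos [ 0.4105 -0.0185  0.149 ] F [ 0.05 -0.7   0.09] shift [-0.0016  0.112  -0.0015] turn [-0.006 -0.018  0.009] gap 0.00044227526851568327 11.6
scene 0.55 seen 271 301 244 277 0.202 [270.6 242.8] [302.1 283.8] 0.192 [270.7 236.5] [302.1 277.3] 
side 0.69 seen 324 373 225 273 0.202 [324.3 225.3] [373.2 275.3] 0.192 [319.8 226.5] [369.2 276.9]
```

View pics/b2_side.png

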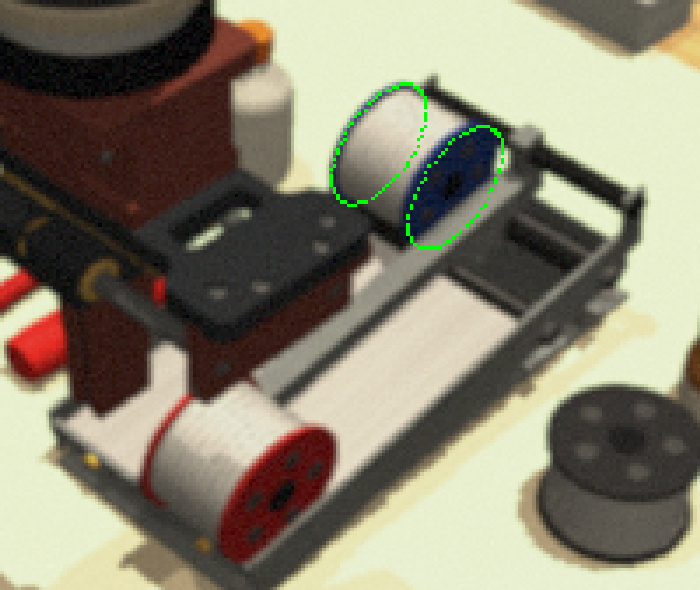

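Call:
step_arm:
  commands: "-0.001 0.03 0 0 0 0; -0.001 0.06 0 0 0 0; -0.001 0.085 0 0 0 0; -0.001 0.105 0 0 0 0; -0.001 0.112 -0.004 0 0 0; -0.001 0.112 -0.010 0 0 0; -0.001 0.112 -0.016 0 0 0; -0.001 0.112 -0.020 0 0 0"

```text
clock: 12.6
tool_pos: [0.4352, -0.0175, 0.0378]
tool_rot: [-0.491, 0.492, 0.509, -0.508]
wrist_force: [-2.8, -0.6, 1.2]
finger_gap: 0.0006
```

Call:
step_arm:
  commands: "0 0 -0.003 0 0 0; 0 0 -0.006 0 0 0; 0 0 -0.009 0 0 0; 0 -0.0005 -0.012 0 0 0; 0 -0.001 -0.015 0 0 0; 0 -0.0015 -0.018 0 0 0; 0 -0.002 -0.021 0 0 0; 0 -0.0025 -0.024 0 0 0"

```text
clock: 13.4
tool_pos: [0.4583, -0.0169, 0.0395]
tool_rot: [-0.491, 0.491, 0.508, -0.508]
wrist_force: [-3.1, 0.1, 2.5]
finger_gap: 0.001
```

```bash
python3 d.py .60 -.0135 .06 .035; python3 - <<'E'
from rig import optics
import cv2
r=optics.capture("scene"); cv2.imwrite("pics/c6.png",cv2.resize(r["frame"][130:330,200:380,::-1],None,fx=3,fy=3))
E
```

```text
pos [ 0.4583 -0.0169  0.0395] F [-3.05  0.07  2.51] shift [-0.0014 -0.0205 -0.1418] turn [-0.   -0.01  0.  ] gap 0.0010092303733862528 13.4
```

View pics/c6.png

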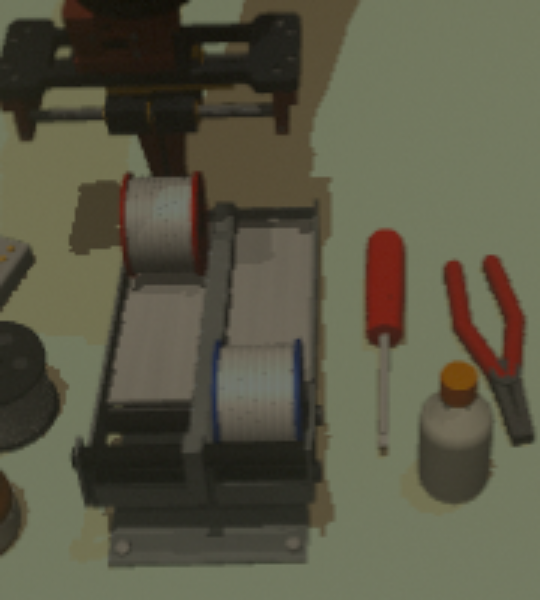

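Call:
step_arm:
  commands: "0 -0.0006 -0.004 0 0 0; 0 -0.0011 -0.008 0 0 0; 0 -0.0017 -0.012 0 0 0; 0 -0.0022 -0.016 0 0 0; -0.0005 -0.0028 -0.020 0 0 0; -0.0005 -0.0034 -0.024 0 0 0; -0.0005 -0.0039 -0.028 0 0 0; -0.0005 -0.0045 -0.032 0 0 0"

```text
clock: 14.25
tool_pos: [0.4904, -0.0163, 0.044]
tool_rot: [-0.491, 0.491, 0.508, -0.508]
wrist_force: [-3.4, -0.7, 1.6]
finger_gap: 0.0005
```

Call:
step_arm:
  commands: "0 -0.0006 -0.004 0 0 0; 0 -0.0011 -0.008 0 0 0; 0 -0.0017 -0.012 0 0 0; 0 -0.0022 -0.016 0 0 0; -0.0005 -0.0028 -0.020 0 0 0; -0.0005 -0.0034 -0.024 0 0 0; -0.0005 -0.0039 -0.028 0 0 0; -0.0005 -0.0045 -0.032 0 0 0"

```text
clock: 15.05
tool_pos: [0.5224, -0.0158, 0.0485]
tool_rot: [-0.491, 0.491, 0.508, -0.508]
wrist_force: [-2.4, 1.4, 1.6]
finger_gap: 0.0004
```

Call:
step_arm:
  commands: "0 -0.0006 -0.004 0 0 0; 0 -0.0011 -0.008 0 0 0; 0 -0.0017 -0.012 0 0 0; 0 -0.0022 -0.016 0 0 0; -0.0005 -0.0028 -0.020 0 0 0; -0.0005 -0.0034 -0.024 0 0 0; -0.0005 -0.0039 -0.028 0 0 0; -0.0005 -0.0045 -0.032 0 0 0"

```text
clock: 15.85
tool_pos: [0.5543, -0.0151, 0.053]
tool_rot: [-0.491, 0.491, 0.508, -0.508]
wrist_force: [-2.0, -0.5, 1.8]
finger_gap: 0.0006
```

```bash
python3 d.py .60 -.0135 .06 .035; python3 - <<'E'
from rig import optics
import cv2
r=optics.capture("scene"); cv2.imwrite("pics/c7.png",cv2.resize(r["frame"][130:330,200:380,::-1],None,fx=3,fy=3))
E
```

```text
pos [ 0.5543 -0.0151  0.053 ] F [-2.01 -0.51  1.79] shift [ 0.0001 -0.007  -0.0457] turn [ 0.    -0.011  0.   ] gap 0.0006439951707222266 15.85
```

View pics/c7.png

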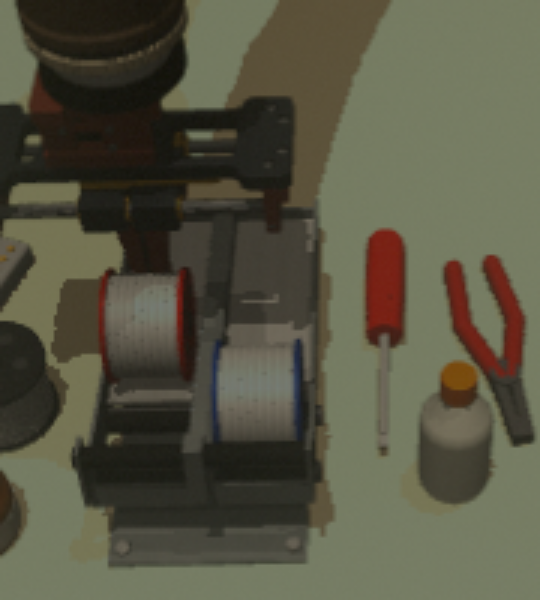

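```bash
python3 - <<'E'
import pickle
from h import *
C,M=pickle.load(open("m.pkl","rb")); r=C["side"]
for x in(.565,.60,.637):
  for z in(.10,.12,.139): print(x,z,proj(r,[[x,.052+.089,z],[x,.052-.089,z]]).round(0).tolist())
E
```

```text
0.565 0.1 [[271.0, 234.0], [355.0, 292.0]]
0.565 0.12 [[271.0, 223.0], [356.0, 282.0]]
0.565 0.139 [[271.0, 214.0], [357.0, 272.0]]
0.6 0.1 [[288.0, 224.0], [371.0, 280.0]]
0.6 0.12 [[288.0, 214.0], [373.0, 270.0]]
0.6 0.139 [[287.0, 204.0], [374.0, 260.0]]
0.637 0.1 [[304.0, 215.0], [388.0, 268.0]]
0.637 0.12 [[304.0, 205.0], [389.0, 258.0]]
0.637 0.139 [[305.0, 195.0], [391.0, 248.0]]
```

Call:
step_arm:
  commands: "0 -0.0006 -0.004 0 0 0; 0 -0.0011 -0.008 0 0 0; 0 -0.0017 -0.012 0 0 0; 0 -0.0022 -0.016 0 0 0; 0 -0.0028 -0.020 0 0 0; -0.0005 -0.0034 -0.024 0 0 0; -0.0005 -0.0039 -0.027 0 0 0; -0.0005 -0.0044 -0.030 0 0 0"

```text
clock: 16.7
tool_pos: [0.5842, -0.0146, 0.0574]
tool_rot: [0.491, -0.491, -0.508, 0.508]
wrist_force: [-3.6, -0.1, 1.8]
finger_gap: 0.0004
```

Call:
step_arm:
  commands: "0 -0.0003 -0.0025 0 0 0; 0 -0.0006 -0.005 0 0 0; 0 -0.0009 -0.0075 0 0 0; 0 -0.001 -0.010 0 0 0; 0 -0.001 -0.0120 0 0 0; 0 -0.001 -0.0140 0 0 0; 0 -0.001 -0.0155 0 0 0; 0 -0.001 -0.017 0 0 0"

```text
clock: 17.5
tool_pos: [0.6012, -0.014, 0.0583]
tool_rot: [-0.491, 0.491, 0.508, -0.508]
wrist_force: [0.2, 1.1, 0.1]
finger_gap: 0.0002
```

```bash
python3 d.py .60 -.0135 .06 .035; python3 chk.py reel_red -.033 r1
```

```text
pos [ 0.6012 -0.014   0.0583] F [0.24 1.1  0.07] shift [ 0.0006 -0.0017  0.0012] turn [ 0.002 -0.01  -0.   ] gap 0.00015787046891551916 17.5
scene 0.84 seen 229 263 245 278 0.202 [228.6 243.8] [263.5 284.7] 0.192 [229.  237.5] [263.7 278.2] 
side 0.94 seen 370 390 262 294 0.202 [355.9 244. ] [406.4 296.1] 0.192 [351.5 245.4] [402.5 298. ]
```

View pics/r1_scene.png

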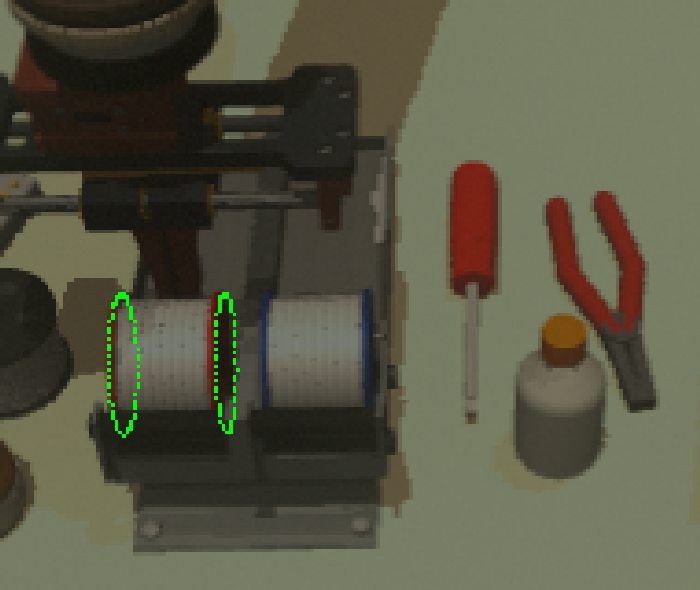

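Red has dropped level with blue (tops at about row 297 for both in this crop). I'll retract clear of the rack and check both reels.

Call:
step_arm:
  commands: "0 0 0.008 0 0 0; 0 -0.005 0.020 0 0 0; 0 -0.035 0.030 0 0 0; 0 -0.07 0.045 0 0 0; 0 -0.10 0.080 0 0 0; 0 -0.12 0.120 0 0 0; 0 -0.14 0.160 0 0 0; 0 -0.14 0.190 0 0 0"

```text
clock: 18.5
tool_pos: [0.409, -0.0208, 0.2002]
tool_rot: [-0.491, 0.492, 0.509, -0.507]
wrist_force: [0.7, 0.3, 0.2]
finger_gap: 0.0007
```

Call:
step_arm:
  commands: "0 0 0 0 0 0; 0 0 0 0 0 0; 0 0 0 0 0 0; 0 0 0 0 0 0; 0 0 0 0 0 0; 0 0 0 0 0 0; 0 0 0 0 0 0; 0 0 0 0 0 0"

```text
clock: 19.3
tool_pos: [0.4112, -0.0205, 0.1982]
tool_rot: [0.491, -0.491, -0.508, 0.509]
wrist_force: [-0.8, -0.5, -0.6]
finger_gap: 0.0003
```

```bash
python3 chk.py reel_red -.033 r2;  python3 chk.py reel_blue .033 b3
```

```text
scene 0.58 seen 229 263 244 278 0.202 [228.6 243.8] [263.5 284.7] 0.192 [229.  237.5] [263.7 278.2] 
side 0.56 seen 356 405 244 295 0.202 [355.9 244. ] [406.4 296.1] 0.192 [351.5 245.4] [402.5 298. ] 
scene 0.85 seen 270 301 243 277 0.202 [270.6 242.8] [302.1 283.8] 0.192 [270.7 236.5] [302.1 277.3] 
side 0.64 seen 333 372 225 273 0.202 [324.3 225.3] [373.2 275.3] 0.192 [319.8 226.5] [369.2 276.9]
```

View pics/r2_side.png

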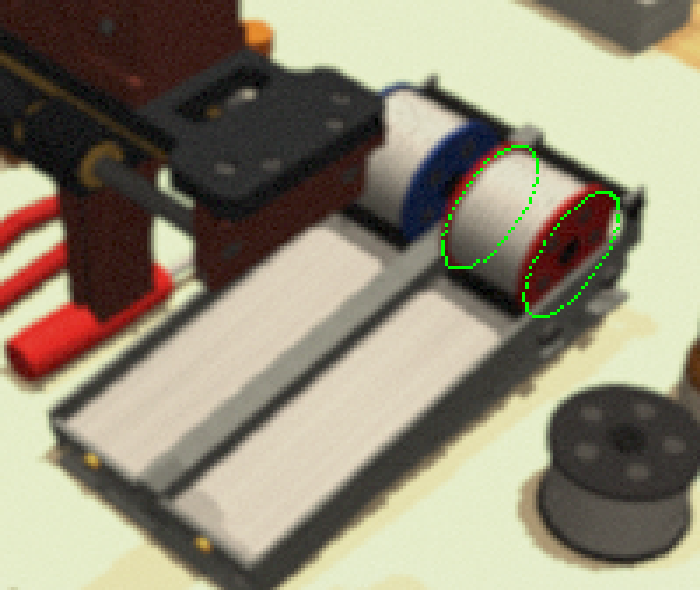

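View pics/b3_scene.png

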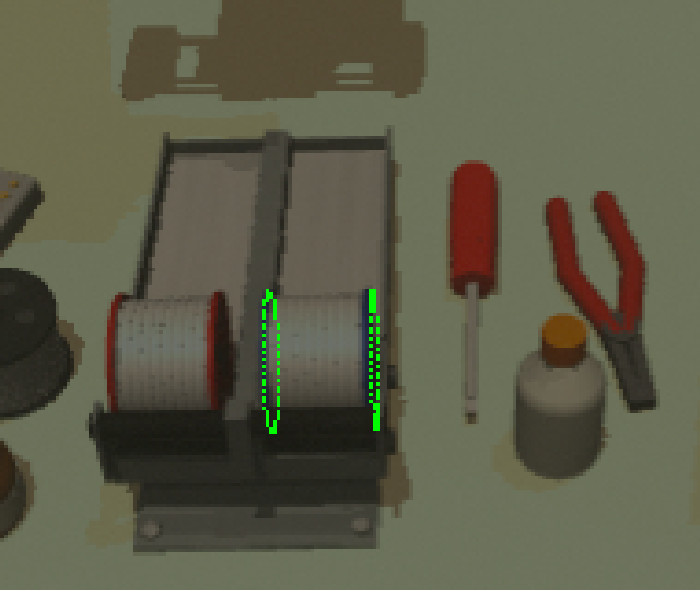

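Both pictures show both reels inside the predicted home outlines, at the end stop with empty gutters below them. Nothing is touching the gripper and the bystanders in view haven't moved, so I'm handing in.

```bash
python3 -c "
from rig import bot; print(bot.finish_job())"
```

```text
the job is handed in; nothing more can be done
None
```

Both reels are home between the rollers at the end stop: blue in the left gutter and red in the right. I pushed each one up from behind at about 40 mm/s with the closed fingertips and slowed down for the drop over the rollers. I handed the job in at about 20 s of the 58 s allowed.

- **Position:** After I retracted, both reels matched the predicted home outline to about 1–2 pixels in the scene and side cameras, wherever they were visible. The gripper hid part of blue in the last side picture, but an earlier unobstructed one matched fully.
- **No rolling back:** Blue stayed in place for about 8 s after its drop. Red stayed in place for about 2 s after its drop.
- **Forces:** The pushing force along the gutter read 4 N or less after every move. It fell to about zero when each reel dropped in.
- **Rest of the bench:** The objects in view looked unmoved by eye; I did not measure them.
- **One disagreement:** The two cameras' first fits differed by about 4 pixels (roughly 4 mm). I allowed each camera a small image offset, and the fit then agreed to about 1 pixel.

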